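Hang the washed meat mallet back in its roller clip

ROBOT

A 6-joint arm with a two-finger parallel gripper is mounted at the origin on a cart in front of the work surface, level with it; the furniture and walls round the work are solid. World frame = base frame: x ahead of the robot, y to its left, z up, the work surface at z = 0. Lengths are in mm, angles in rad, forces in N, time in s.
With the tool pointing down it reaches from about 350 to 875 mm from the base axis. Payload 4.2 kg.
Tool frame: the origin (TCP) lies at the very end of the fingers, on their centre line; the grasp point (between the pads) lies 19 mm behind it; z points along the fingers, y is the line along which they close (so a half turn about z gives the same grasp; the last joint's range is limited). The gripper opens to 85 mm and grips with 20 to 120 N. Pads are 22 mm wide; open, the fingers measure 114 mm over their backs; the gripper's body (76 mm by 85 mm) begins 54 mm behind the grasp point. The pads swing forward as they close: fully open they stand 13 mm farther back than shut.
Start: joints at [1.585, 0.385, 0.008, 0, -1.194, -0.259], TCP at [151.445, 606.353, 202.712] pointing down, gripper open.
Joint ranges: [-3.14, 3.14], [-1.21, 2.06], [-1.07, 1.41], [-3.16, 2.05], [-2.99, -0.16], [-3.1, 3.1]. Speed limits (rad/s): [2.79, 2.79, 3.14, 3.14, 3.14, 3.14].

INTERFACE

Orientations are given as a unit quaternion [x, y, z, w].
In Python, from bench import arm, optics gives the robot as it stands. The module is installed in compiled form; this text tells all that it offers.
- The arm moves only by the tool step_arm, never from a script. Its argument "motion" is a list of rows, each an object with "dr": the turn, a rotation vector about the tool's x, y, z in units of 8 degrees (1.0 is 8 degrees), a list of three; "slide": the shift along the tool's x, y, z in mm, a list of three; "jaw": the finger opening in mm, from 0 to 85.4. A call has exactly 8 rows; each row is the pose to reach, as a shift and turn from the pose commanded when the call began, along the tool's axes at that moment; what a row does not reach only later rows make up. A row lasts 1/8 s, in which the tool goes at most 62.5 mm and 10.7 degrees, less where a joint would pass 70% of its speed; a pose out of reach is approached as far as the arm can. A call with a gripper value outside its range is refused whole. The fingers move at their own pace and stop on an object; the grip force is fixed at half the most. Time passes only in rows, so rows that repeat a pose let the fingers close, or fill a call up. It gives the time, the measured TCP pose, the force, the opening and the grip force at its end, in the units of the state.
- arm.read_state(): the state, without advancing time (a new reading comes with each control period).
- optics.get_image(name): name is "side" or "top"; returns the picture (480x640x3 uint8, blue, green, red); there is no depth.
- optics.camera_info(name): a dict with "camera_matrix" (3x3 intrinsics, pixels), "view" (4x4, takes a point from world to camera coordinates). Camera axes: x right, y up, looking along -z (the intrinsics and any distortion apply to the point x, -y, -z); pixel columns grow to the right and rows downward; lengths in mm; the calibration is good to about 2 mm. A picture is of the moment at which its call begins. camera_info takes no time and is no camera call.
- arm.job_done(): hands the job in; it is judged then, once.
The state is a dict: "clock": time; "joints": joint angles; "joint_vel": joint speeds; "joint_efforts": joint torques, N m; "position": TCP position; "ee_rot": TCP orientation; "contact_force": force on the tool from outside, world axes, zero at the start; "wrist_torque": the same for the moment, N m; "gripper_width": finger opening in mm; "grasp_force": force on a finger pad.
Only numpy, scipy, OpenCV 4.12 (cv2) and the standard library are available. Lean on these libraries where they do the work, as an engineer would, in place of code of your own. Each camera call takes 0.05 s, during which the arm holds its last target. There are 200 camera calls.

TASK

The washed meat mallet has drained: lift it out of the drainer pot and hang it on the utensil rack, in the free roller clip between the slotted turner and the ladle. Press the handle in until it has snapped in behind the clip's two rollers and push it down until the head rests fully on the clip, upright and with the head in line with the rail. Be gentle with the rack (never more than about 3 kg of push) and do not knock the turner, the ladle, the pot or the loose things on the worktop.

Things in the scene. Friction and masses are not known exactly. Their poses are not given: they have to be found in the camera images.
- mallet_head (a point): Centre of the meat mallet's head: a grey metal block 36 mm thick (own x) by 68 mm long (own y) by 42 mm high (own z, up along the handle's axis), one end face studded. Grip it from above across the 36 mm, at its centre or up to 8 mm above it, handle hanging down. Half a turn about z makes no difference. The mallet weighs 0.2 to 0.34 kg.
- mallet_neck (a point): Point on the handle's axis at the underside of the head, 21 mm below mallet_head; same axes. From here the round wooden handle, 18 mm in diameter, hangs 125 mm down.
- pot: Square white ceramic drainer pot, 56 x 56 mm and 133 mm high on a 76 mm wide foot, loose, 0.75 kg; origin at the middle of its underside, z up. At the start the mallet's handle stands in its 46 mm wide well and the ends of the head lie on the rim; the handle must be lifted 125 mm to come clear.
- rack: Utensil rack, fixed: wooden foot 130 x 400 mm, posts at y = +-178 mm, flat steel rail along own y at x = 0, 7 mm thick, z = 210 to 234 mm. Origin on the worktop under the rail's middle; own x points to the back, z up. Hooks at y = +-80 and +-138 mm reach x = -37 mm and z = 269 mm; the tools on them hang at x = -20 mm. Nothing stands above z = 269 mm.
- gap_mid (a point): Middle of the gap between turner and ladle (rack frame x = -33, y = 0, z = 236 mm; axes as the rack's). The free grey roller clip is clamped on the rail in this gap, its middle anywhere within 24 mm of this point along the rack's y: its place is NOT reported and must be felt or seen. Mallet home: mallet_neck at this x and z, at the clip's y, head's y along the rail.
- rollers_mid (a point): Rack frame x = -47.5, y = 0, z = 222 mm. The clip's two upright black rubber rollers, 22 mm in diameter, free to turn, z = 211 to 233 mm, have their axes at this x, 14.5 mm to either side of the clip's middle. Each sits on a sprung arm and yields outward only, by up to 6 mm. A handle more than 2 or 3 mm off the clip's middle meets one roller and jams: it is stopped and pushed away from that roller's axis.
- clip_back (a point): Rack frame x = -24, y = 0, z = 222 mm: front face of the clip's grey carriage (54 mm wide, top at z = 236 mm like the arm ends; the head rests on these). A handle pushed to the back midway between the rollers spreads them, at about 6 to 12 N, and snaps in against this face, its axis at x = -33 mm. Rubbing on rubber it may stick there: push it down home with a few N.
- turner (a joint): Swing of the slotted turner on its hook at the rack's y = +80 mm, rad, 0 = hanging straight. Its blade, 66 mm wide, hangs from z = 50 to 135 mm; its eye is 22 mm wide.
- ladle (a joint): Swing of the ladle on its hook at the rack's y = -80 mm, rad, 0 = hanging straight. Its bowl, 62 mm wide, hangs at z = 43 to 106 mm and reaches forward to x = -35 mm; its eye is 22 mm wide.
- timer: Round black and white kitchen timer, 65 mm wide and 43 mm high, loose on the worktop; origin at the middle of its underside.
- lemon: Lemon, 76 x 56 x 55 mm, loose; origin at its underside as it lies.
- garlic: Garlic bulb, 50 mm, loose; origin at its underside as it lies.
- mill: Wooden pepper mill, 58 mm in diameter and 170 mm tall, loose, at the back; origin at the middle of its underside.

How it is judged:
By the outcome, as a careful person would: the job done as asked, in the order asked, and still so for the second after the job is handed in, with the robot touching nothing.
It also fails if it takes over 72 s, if anything falls off the work surface, if the arm or the gripper's body presses on something with over 40 N, if the wrist force passes 120 N, or if a joint passes its speed limit or range.

## Working session

There is one attempt and no reset: what is moved stays moved. The work goes in short steps, Python scripts to look and compute and a tool call to move; the robot and the scene stay as the last step left them, time stands still between calls to the robot, and variables do not carry over. Pictures are saved under pics/ and viewed, at most 10 in all, crops included, and the job is handed in when it is done.

Besides the shell and the picture viewer there is one more tool, called after "Emit:" by a JSON object that holds its "method" and its "body", one argument or row to a line. step_arm: Moves the arm, as the interface text tells. Its arguments: {"type":"object","properties":{"motion":{"type":"array","items":{"type":"object","properties":{"dr":{"type":"array","items":{"type":"number"}},"slide":{"type":"array","items":{"type":"number"}},"jaw":{"type":"number"}}}}},"required":["motion"]}

```bash
mkdir -p pics; ls
python3 - <<'E'
from bench import arm, optics
import cv2, numpy as np
s=arm.read_state(); print(s)
for n in("top","side"):
    cv2.imwrite(f"pics/{n}0.png",optics.get_image(n)); print(optics.camera_info(n))
E
```

```text
pics
{'clock': 0.0, 'joints': array([ 1.58456982e+00,  3.85564210e-01,  6.63783505e-03, -5.32780785e-04,
       -1.19403426e+00, -2.58600134e-01]), 'joint_vel': array([ 1.30051358e-04, -1.26414240e-05,  1.35345194e-03, -4.02282170e-04,
       -4.26627518e-04, -5.25511837e-04]), 'joint_efforts': array([-6.47007892e-05, -3.92288375e+01,  1.88399649e+01,  4.18636143e+00,
       -4.68625833e-03, -2.36393305e-06]), 'position': array([151.30990781, 605.73096693, 201.6167444 ]), 'ee_rot': array([ 9.92504225e-01, -1.22205285e-01, -9.83869789e-05,  1.10575189e-03]), 'contact_force': array([ 0.11017087,  0.08505394, -0.47954806]), 'wrist_torque': array([-0.04244781,  0.00558125, -0.01756295]), 'grasp_force': 0.0, 'gripper_width': 85.35138475626879}
{'camera_matrix': array([[463.40233696,   0.        , 321.67983577],
       [  0.        , 463.40233696, 246.51966982],
       [  0.        ,   0.        ,   1.        ]]), 'view': array([[ 2.76636824e-02, -9.99535492e-01,  1.27874948e-02,
        -7.08925982e+00],
       [ 9.89280996e-01,  2.92102684e-02,  1.43072956e-01,
        -5.66337288e+02],
       [-1.43380023e-01,  8.69250077e-03,  9.89629531e-01,
        -1.27033288e+03],
       [ 0.00000000e+00,  0.00000000e+00,  0.00000000e+00,
         1.00000000e+00]])}
{'camera_matrix': array([[554.98322536,   0.        , 321.64303237],
       [  0.        , 554.98322536, 241.35016036],
       [  0.        ,   0.        ,   1.        ]]), 'view': array([[-9.35212619e-01, -3.54043231e-01,  5.54510688e-03,
         5.15404433e+02],
       [ 2.90868087e-01, -7.59215181e-01,  5.82226815e-01,
        -2.62164234e+02],
       [-2.01923534e-01,  5.46118759e-01,  8.13007495e-01,
        -1.19720211e+03],
       [ 0.00000000e+00,  0.00000000e+00,  0.00000000e+00,
         1.00000000e+00]])}
```

View pics/top0.png

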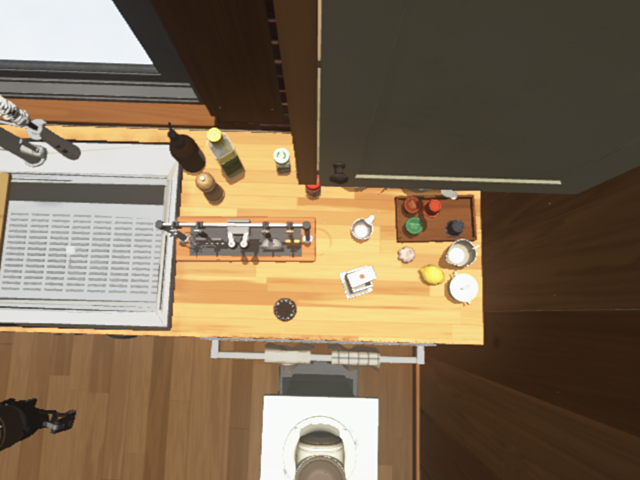

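View pics/side0.png

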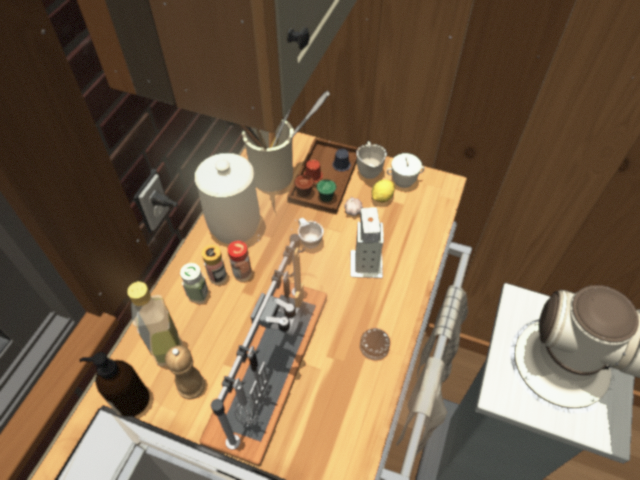

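Top view: rack with its grey clip at about (238,232), pot and mallet at (358,280), timer at (285,309). In the side view the clip is at about (278,312) and the mallet at (370,225). I'll zoom in on both.

Run:
```python
import cv2, numpy as np
t=cv2.imread("pics/top0.png"); s=cv2.imread("pics/side0.png")
a=cv2.resize(t[210:310,150:390],None,fx=3.3,fy=3.3,interpolation=cv2.INTER_CUBIC)
b=cv2.resize(s[200:300,300:420],None,fx=3.3,fy=3.3,interpolation=cv2.INTER_CUBIC)
c=cv2.resize(s[255:355,225:345],None,fx=3.3,fy=3.3,interpolation=cv2.INTER_CUBIC)
cv2.imwrite("pics/z0.png",a[:, :792]); cv2.imwrite("pics/z1.png",np.hstack([b,c])[:, :800])
```

```text
(no output)
```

View pics/z0.png

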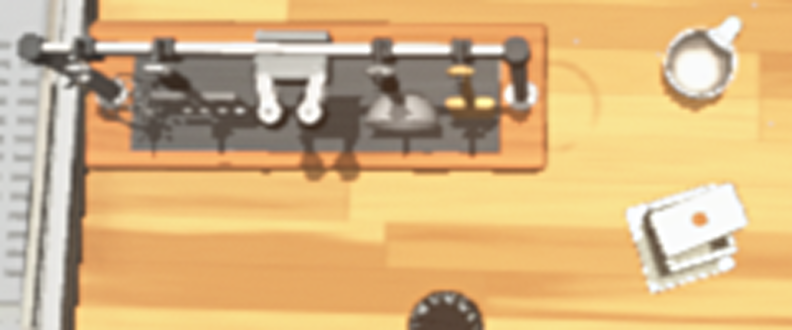

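View pics/z1.png

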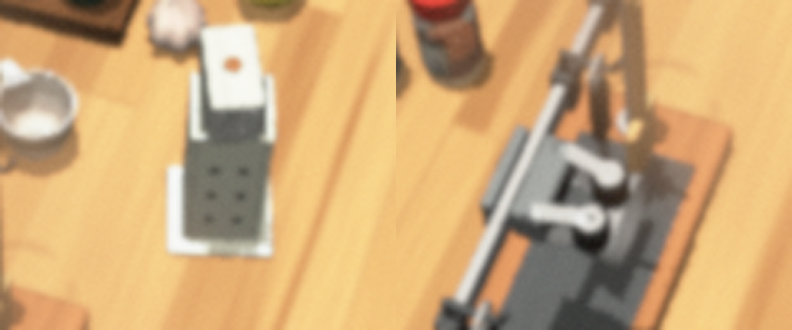

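The zooms show the mallet head's bright top with its orange dot at top px (362.1,276.4) and side px (370.6,219.7). The two roller pins are at top px (231.2,243.6) and (244.2,243.6), side px (284.4,320.5) and (289.2,307.4). Next I'll refine these and triangulate.

```bash
cat > h.py <<'E'
import cv2, numpy as np
from bench import arm, optics
from scipy.spatial.transform import Rotation as R
CI={n:optics.camera_info(n) for n in("top","side")}
def ray(n,p):
    K,V=CI[n]["camera_matrix"],CI[n]["view"]
    d=np.linalg.solve(K,[p[0],p[1],1.]); d=V[:3,:3].T@(d*[1,-1,-1])
    return -V[:3,:3].T@V[:3,3], d/np.linalg.norm(d)
def plane(n,p,z):
    o,d=ray(n,p); return o+d*(z-o[2])/d[2]
def tri(a,b):
    o1,d1=ray("top",a); o2,d2=ray("side",b)
    s=np.linalg.lstsq(np.c_[d1,-d2],o2-o1,rcond=None)[0]
    q1,q2=o1+s[0]*d1,o2+s[1]*d2; return (q1+q2)/2,np.linalg.norm(q1-q2)
def cen(im,c,r,f):
    x0,y0=int(round(c[0]))-r,int(round(c[1]))-r
    w=f(im[y0:y0+2*r+1,x0:x0+2*r+1].astype(float)); yy,xx=np.mgrid[y0:y0+2*r+1,x0:x0+2*r+1]
    return np.array([(w*xx).sum(),(w*yy).sum()])/w.sum()
orange=lambda p: np.clip(p[...,2]-p[...,0]-30,0,None)
white=lambda p: np.clip(p.min(2)-150,0,None)
E
python3 - <<'E'
from h import *
np.set_printoptions(precision=2,suppress=True)
t=cv2.imread("pics/top0.png"); s=cv2.imread("pics/side0.png")
dt,ds=cen(t,(362.1,276.4),3,orange),cen(s,(370.6,219.7),3,orange)
print("dot",dt,ds,tri(dt,ds),plane("top",dt,175),plane("side",ds,175))
for a,b in(((231.2,243.6),(284.4,320.5)),((244.2,243.6),(289.2,307.4))):
    A,B=cen(t,a,3,white),cen(s,b,3,white); print("pin",A,B,tri(A,B),plane("top",A,236))
# head top outline
m=(t.min(2)>205).astype(np.uint8)
sub=np.zeros_like(m); sub[260:300,336:385]=m[260:300,336:385]
print("\n".join("".join(".#"[v] for v in r) for r in sub[262:300,338:382]))
# rail: bright rows per column
pts=[]
for x in list(range(178,196))+list(range(205,224))+list(range(254,262))+list(range(270,285)):
    col=np.clip(t[219:231,x].min(1).astype(float)-150,0,None)
    if col.sum()>50: pts.append((x,(col*np.arange(219,231)).sum()/col.sum()))
pts=np.array(pts,np.float32); l=cv2.fitLine(pts,cv2.DIST_HUBER,0,.01,.01).ravel(); print("rail",len(pts),l)
P=[plane("top",l[2:]+l[:2]*k,234) for k in(-60,60)]; print(P, np.arctan2(P[0][0]-P[1][0],P[0][1]-P[1][1]))
for c in((159.1,224.2),(306.4,224.2)): print("post",plane("top",c,240))
E
```

```text
dot [361.56 276.  ] [370.11 219.07] (array([474.86, -92.01, 175.83]), np.float64(0.041728702915968294)) [474.91 -92.1  175.  ] [475.02 -92.65 175.  ]
pin [231.19 243.29] [283.42 320.41] (array([539.23, 228.05, 236.23]), np.float64(0.3468018294636577)) [539.43 228.12 236.  ]
pin [243.42 243.38] [288.84 306.82] (array([540.46, 198.94, 235.71]), np.float64(0.6327929825741816)) [540.1  198.84 236.  ]
............................................
............................................
............................................
............................................
...........................#######..........
......................############..........
...................################.........
...............####################.........
............########################........
.........#######.###################........
.....########...#####################.......
..######.....########################.......
..#####...#############...###########.......
..#####..#############....############......
..####....###########......###########......
...###....############...
[... 491 characters left out ...]
#######..####..........
..............###.#######.....####..........
...............######........#####..........
.......##......###...........####...........
.......##...............##..#...............
....................##.###..................
..................#####.....................
........###...##..##........................
.........#######............................
.........####...............................
............................................
............................................
rail 59 [  1.     0.01 234.7  223.97]
[array([583.74, 367.22, 234.  ]), array([590.69,  77.65, 234.  ])] -0.02399020008588762
post [580.04 402.52 240.  ]
post [590.7   49.18 240.  ]
```

```bash
cat >> h.py <<'E'
np.set_printoptions(precision=2,suppress=True)
def rel(p0,yaw0,p1,yaw1):
    # tool straight down; yaw = world angle of tool y (mod pi); returns slide, dr z units
    x=yaw0+np.pi/2; X=np.array([np.cos(x),np.sin(x),0]);Y=np.array([np.cos(yaw0),np.sin(yaw0),0])
    d=np.array(p1,float)-p0; t=(yaw1-yaw0+np.pi/2)%np.pi-np.pi/2
    return np.array([d@X,d@Y,-d[2]]),-np.degrees(t)/8
def yawof(q): y=R.from_quat(q).as_matrix()[:,1]; return np.arctan2(y[1],y[0])
def st():
    s=arm.read_state(); print(round(s["clock"],2),s["position"],"yaw",round(yawof(s["ee_rot"]),4),"z",R.from_quat(s["ee_rot"]).as_matrix()[:,2],"F",s["contact_force"],"T",s["wrist_torque"],"w",round(s["gripper_width"],1),"g",round(s["grasp_force"],1),s["joints"])
    return s
E
python3 - <<'E'
from h import *
t=cv2.imread("pics/top0.png"); g=t.min(2).astype(float)
# head lower long edge and right end: subpixel 200-level crossings in z=175 plane
def cross(p,d):
    v=[cv2.getRectSubPix(g.astype(np.float32),(1,1),tuple(map(float,p+d*k)))[0,0] for k in np.arange(-4,4,.1)]
    i=np.argmin(np.diff(np.array(v),n=1)[2:-2])+2; return p+d*(-4+.1*(i+.5))
u=np.array([np.cos(.40),-np.sin(.40)]); n=np.array([np.sin(.40),np.cos(.40)]); c=np.array([361.56,276.])
P=np.array([cross(c+u*k+n*7.5,n) for k in range(-9,10)],np.float32)
l=cv2.fitLine(P,cv2.DIST_HUBER,0,.01,.01).ravel(); a,b=[plane("top",l[2:]+l[:2]*k,175) for k in(-10,10)]
print("long edge world yaw",np.arctan2(*(b-a)[[1,0]]), "short axis", np.arctan2(*(b-a)[[1,0]])+np.pi/2, "dist",np.abs(np.cross((b-a)[:2],(np.array([474.9,-92.2])-a[:2]))/np.linalg.norm(b-a)))
s=st(); y0=-1.816
for p in([330,300,240],[475,-92,240]): print(rel([151.445,606.353,202.712],y0,p,0.43))
E
```

```text
long edge world yaw -1.157444907305271 short axis 0.4133514194896255 dist 17.625972453005552
0.1 [151.34 605.8  201.74] yaw -1.8158 z [-0. -0. -1.] F [-1.67 -0.12 -0.18] T [ 0.01  0.02 -0.03] w 85.5 g 0.0 [ 1.58  0.39  0.01 -0.   -1.19 -0.26]
(array([247.58, 253.84, -37.29]), np.float64(6.4142099017021375))
(array([483.4 , 598.92, -37.29]), np.float64(6.4142099017021375))<stdin>:10: DeprecationWarning: Arrays of 2-dimensional vectors are deprecated. Use arrays of 3-dimensional vectors instead. (deprecated in NumPy 2.0)
```

Emit:
{"method": "step_arm", "body": {
  "motion": [
    {"dr": [0, 0, 1], "slide": [41, 42, -10], "jaw": 85},
    {"dr": [0, 0, 2], "slide": [82, 85, -20], "jaw": 85},
    {"dr": [0, 0, 3], "slide": [124, 127, -37], "jaw": 85},
    {"dr": [0, 0, 4], "slide": [165, 169, -37], "jaw": 85},
    {"dr": [0, 0, 5], "slide": [206, 212, -37], "jaw": 85},
    {"dr": [0, 0, 6], "slide": [247, 254, -37], "jaw": 85},
    {"dr": [0, 0, 6.52], "slide": [281, 303, -37], "jaw": 85},
    {"dr": [0, 0, 6.52], "slide": [315, 352, -37], "jaw": 85}
  ]
}}

```text
clock: 1.1
position: [371.9, 186.5, 239.6]
ee_rot: [0.838, -0.546, -0.0, 0.0]
contact_force: [0.8, 0.4, -0.3]
gripper_width: 84.9
grasp_force: 0.0
```

Run:
```python
from h import *
y0=-1.8158;p0=np.array([151.445,606.353,202.712])
X=np.array([np.cos(y0+np.pi/2),np.sin(y0+np.pi/2),0]);Y=np.array([np.cos(y0),np.sin(y0),0])
cmd=p0+X*315+Y*352+[0,0,37]; yc=y0-np.radians(6.52*8); print("cmd",cmd,yc)
s=st(); print(rel(cmd,yc,[475,-92.2,200],.415), rel(s["position"],yawof(s["ee_rot"]),[475,-92.2,200],.415))
```

```text
cmd [371.66 188.46 239.71] -2.7261637378402424
1.1 [371.89 186.54 239.59] yaw -2.7259 z [-0.  0. -1.] F [ 0.76  0.4  -0.31] T [ 0.01 -0.14 -0.01] w 84.9 g 0.0 [ 0.86 -0.01 -0.4  -0.   -1.18 -0.44]
(array([298.49,  18.72,  39.71]), np.float64(0.003071882776990195)) (array([296.64,  18.24,  39.59]), np.float64(0.005007159015420888))
```

Emit:
{"method": "step_arm", "body": {
  "motion": [
    {"dr": [0, 0, 0], "slide": [58, 4, 0], "jaw": 85},
    {"dr": [0, 0, 0], "slide": [116, 8, 5], "jaw": 85},
    {"dr": [0, 0, 0], "slide": [174, 12, 10], "jaw": 85},
    {"dr": [0, 0, 0], "slide": [232, 15, 20], "jaw": 85},
    {"dr": [0, 0, 0], "slide": [280, 18, 30], "jaw": 85},
    {"dr": [0, 0, 0], "slide": [298.5, 18.7, 40], "jaw": 85},
    {"dr": [0, 0, 0], "slide": [298.5, 18.7, 40], "jaw": 85},
    {"dr": [0, 0, 0], "slide": [298.5, 18.7, 40], "jaw": 85}
  ]
}}

```text
clock: 2.1
position: [475.0, -91.8, 199.8]
ee_rot: [0.838, -0.546, -0.0, 0.0]
contact_force: [-0.8, 0.4, -0.3]
gripper_width: 85.0
grasp_force: 0.0
```

Run:
```python
from h import *
s=st(); print(rel(s["position"],yawof(s["ee_rot"]),[475,-92.2,139],.415))
im=optics.get_image("side"); tp=optics.get_image("top")
cv2.imwrite("pics/s1.png",im); cv2.imwrite("pics/t1.png",tp)
cv2.imwrite("pics/z2.png",np.hstack([cv2.resize(im[140:290,310:440],None,fx=3,fy=3),cv2.resize(tp[220:370,300:430],None,fx=3,fy=3)]))
```

```text
2.1 [474.99 -91.81 199.8 ] yaw -2.7257 z [-0.  0. -1.] F [-0.83  0.43 -0.34] T [ 0.01 -0.02  0.06] w 85.0 g 0.0 [ 0.15  0.15 -0.33 -0.   -1.09  0.27]
(array([ 0.36,  0.15, 60.8 ]), np.float64(0.006154463263649294))
```

View pics/z2.png

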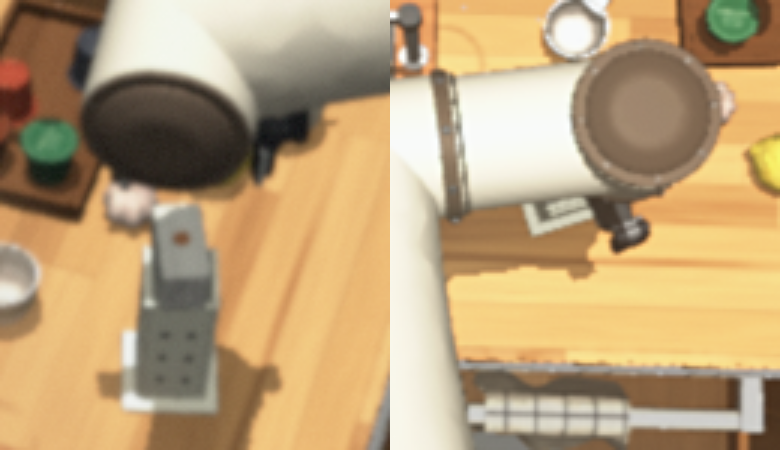

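The arm is over the mallet. In the side view the open front finger is at about px (398,195) and the mallet dot is still in view at (370,219). I'll check that against the projected tip position, then descend.

Run:
```python
from h import *
def proj(n,p):
    K,V=CI[n]["camera_matrix"],CI[n]["view"]; q=V[:3,:3]@np.array(p)+V[:3,3]; q=K@(q*[1,-1,-1]); return q[:2]/q[2]
for k in(-43,-57):
  for z in (200,213): print(k,z,proj("side",[475+.915*k,-92+.403*k,z]),proj("top",[475+.915*k,-92+.403*k,z]))
print(proj("side",[475,-92,200]))
im=cv2.imread("pics/s1.png"); d=cen(im,(370.6,219.3),3,orange); print(d)
```

```text
-43 200 [391.02 211.31] [369.33 291.37]
-43 213 [391.68 207.45] [369.95 291.12]
-57 200 [397.55 211.06] [371.57 296.69]
-57 213 [398.27 207.2 ] [372.21 296.49]
[370.93 212.07]
[370.1  219.07]
```

Run:
```python
from h import *
im=cv2.imread("pics/s1.png"); im0=cv2.imread("pics/side0.png")
d=im[180:215,380:420].max(2)
for r in range(0,35,1): print(180+r,"".join("#" if v<70 else "+" if v<120 else "." for v in d[r]))
```

```text
180 +++++######++.++#################+++....
181 +##########+++++#################+++....
182 ############++++#################++.....
183 #############++##################+......
184 #############++##################+......
185 ################################++......
186 ################################+.......
187 #########################++++##++.......
188 #######################++...+++.........
189 #######################+................
190 #################++###+.................
191 #################++##+..................
192 #################++##+..................
193 ############+########...................
194 ###########++########...................
195 ##########++++###+##+...................
196 #########+++++###+##+...................
197 ########++++.+###+++....................
198 #######+++...++##++.....................
199 ######++++....++++......................
200 #####++++......++.......................
201 ##++++++................................
202 +++++...................................
203 ........................................
204 ........................................
205 ........................................
206 ........................................
207 ........................................
208 ........................................
209 ........................................
210 ........................................
211 ........................................
212 ........................................
213 ........................................
214 ........................................
```

Run:
```python
from h import *
def proj(n,p):
    K,V=CI[n]["camera_matrix"],CI[n]["view"]; q=V[:3,:3]@np.array(p)+V[:3,3]; q=K@(q*[1,-1,-1]); return q[:2]/q[2]
for k in(-57,-43,0,43,57): print(k,proj("top",[151.3+.242*k,605.7+.97*k,213.]),proj("top",[475+.915*k,-92+.403*k,213]),proj("side",[475+.915*k,-92+.403*k,213]))
t=cv2.imread("pics/top0.png"); t1=cv2.imread("pics/t1.png"); s=cv2.imread("pics/s1.png")
a=cv2.resize(t[385:460,0:90],(396,330)); b=cv2.resize(t1[270:315,355:409],(396,330),interpolation=0)
c=cv2.resize(s[165:240,345:435],(396,330),interpolation=0)
cv2.imwrite("pics/z3.png",np.hstack([a,b])); cv2.imwrite("pics/z3.png",np.vstack([np.hstack([a,b]),np.hstack([c,c*0])])[:600])
```

```text
-57 [ 84.17 412.03] [372.21 296.49] [398.27 207.2 ]
-43 [ 78.43 410.35] [369.95 291.12] [391.68 207.45]
0 [ 60.86 405.22] [363.05 274.71] [371.41 208.22]
43 [ 43.32 400.1 ] [356.21 258.46] [351.09 208.99]
57 [ 37.62 398.44] [354.  253.2] [344.46 209.24]
```

View pics/z3.png

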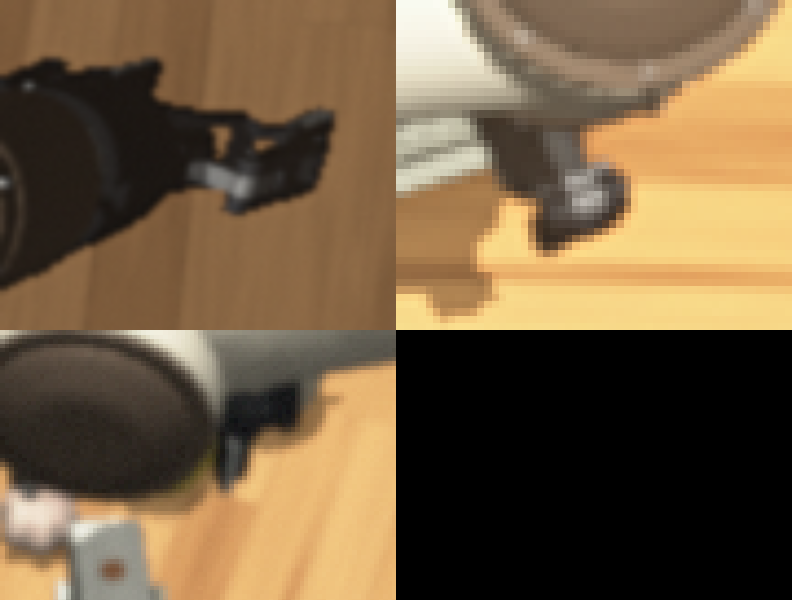

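Run:
```python
from h import *
for a,b in(((375.3,303),(396,201)),((380,296),(396,201)),((375.3,303),(413,183)),((387,296),(413,183)),((380,296),(408,185))): print(a,b,tri(a,b))
```

```text
(375.3, 303) (396, 201) (array([ 418.67, -119.19,  227.23]), np.float64(23.45187895590345))
(380, 296) (396, 201) (array([ 428.73, -134.02,  208.26]), np.float64(7.983507111365471))
(375.3, 303) (413, 183) (array([ 403.83, -111.54,  301.25]), np.float64(2.643412403158736))
(387, 296) (413, 183) (array([ 414.54, -143.41,  265.89]), np.float64(16.66757223451355))
(380, 296) (408, 185) (array([ 417.6 , -125.62,  275.86]), np.float64(8.793052154116234))
```

Emit:
{"method": "step_arm", "body": {
  "motion": [
    {"dr": [0, 0, 0], "slide": [0.3, 0, 15], "jaw": 85},
    {"dr": [0, 0, 0], "slide": [0.3, 0, 30], "jaw": 85},
    {"dr": [0, 0, 0], "slide": [0.3, 0, 45], "jaw": 85},
    {"dr": [0, 0, 0], "slide": [0.3, 0, 55], "jaw": 85},
    {"dr": [0, 0, 0], "slide": [0.3, 0, 60.5], "jaw": 85},
    {"dr": [0, 0, 0], "slide": [0.3, 0, 60.5], "jaw": 60},
    {"dr": [0, 0, 0], "slide": [0.3, 0, 60.5], "jaw": 50},
    {"dr": [0, 0, 0], "slide": [0.3, 0, 60.5], "jaw": 45}
  ]
}}

```text
clock: 3.2
position: [475.6, -92.4, 139.6]
ee_rot: [0.838, -0.546, 0.0, -0.0]
contact_force: [0.7, 0.7, 0.3]
gripper_width: 44.9
grasp_force: 0.0
```

Run:
```python
from h import *
st()
im=optics.get_image("side"); cv2.imwrite("pics/s2.png",im)
cv2.imwrite("pics/z4.png",cv2.resize(im[165:285,320:440],(600,600),interpolation=cv2.INTER_CUBIC))
print(cen(im,(370.6,219.3),3,orange))
```

```text
3.2 [475.59 -92.4  139.65] yaw -2.726 z [ 0.  0. -1.] F [0.69 0.66 0.29] T [-0.   -0.02 -0.  ] w 44.9 g 0.0 [ 0.14  0.21 -0.42  0.   -0.94  0.27]
[nan nan]h.py:18: RuntimeWarning: invalid value encountered in divide
  return np.array([(w*xx).sum(),(w*yy).sum()])/w.sum()
```

View pics/z4.png

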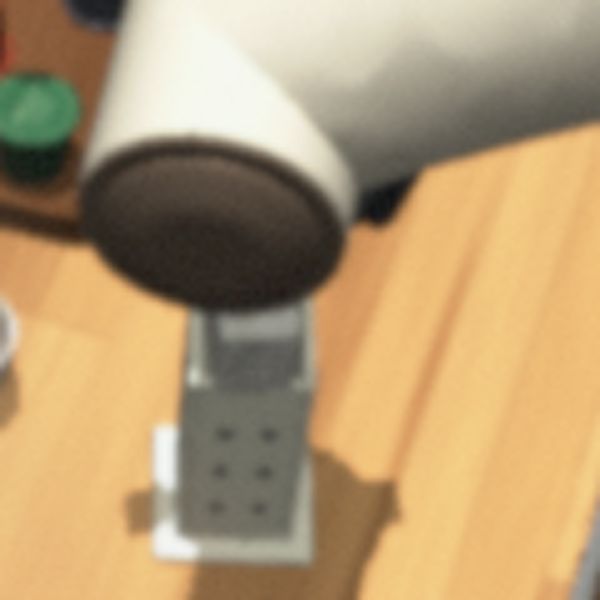

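The wrist hides the head's top, and the pot (studded side face, crop ~(240,470)) hasn't moved. There is no contact and the opening is 44.9 mm. Closing now.

Emit:
{"method": "step_arm", "body": {
  "motion": [
    {"dr": [0, 0, 0], "slide": [0, 0, 0], "jaw": 38},
    {"dr": [0, 0, 0], "slide": [0, 0, 0], "jaw": 34},
    {"dr": [0, 0, 0], "slide": [0, 0, 0], "jaw": 30},
    {"dr": [0, 0, 0], "slide": [0, 0, 0], "jaw": 25},
    {"dr": [0, 0, 0], "slide": [0, 0, 0], "jaw": 20},
    {"dr": [0, 0, 0], "slide": [0, 0, 0], "jaw": 20},
    {"dr": [0, 0, 0], "slide": [0, 0, 0], "jaw": 20},
    {"dr": [0, 0, 0], "slide": [0, 0, 0], "jaw": 20}
  ]
}}

```text
clock: 4.25
position: [475.7, -92.4, 139.8]
ee_rot: [0.838, -0.546, 0.0, -0.0]
contact_force: [-0.3, 1.8, 6.3]
gripper_width: 34.0
grasp_force: 59.7
```

```bash
python3 -c "
from h import *; st()"
```

```text
4.25 [475.71 -92.43 139.77] yaw -2.7256 z [ 0. -0. -1.] F [-0.31  1.79  6.29] T [ 0.22  0.32 -0.02] w 34.0 g 59.7 [ 0.14  0.21 -0.42  0.   -0.94  0.27]
```

Emit:
{"method": "step_arm", "body": {
  "motion": [
    {"dr": [0, 0, 0], "slide": [0, 0, -3], "jaw": 20},
    {"dr": [0, 0, 0], "slide": [0, 0, -12], "jaw": 20},
    {"dr": [0, 0, 0], "slide": [0, 0, -32], "jaw": 20},
    {"dr": [0, 0, 0], "slide": [0, 0, -57], "jaw": 20},
    {"dr": [0, 0, 0], "slide": [0, 0, -85], "jaw": 20},
    {"dr": [0, 0, 0], "slide": [0, 0, -115], "jaw": 20},
    {"dr": [0, 0, 0], "slide": [0, 0, -138], "jaw": 20},
    {"dr": [0, 0, 0], "slide": [0, 0, -142], "jaw": 20}
  ]
}}

```text
clock: 5.25
position: [475.8, -92.3, 282.5]
ee_rot: [0.838, -0.546, 0.001, -0.001]
contact_force: [0.6, 0.1, -2.3]
gripper_width: 33.8
grasp_force: 60.1
```

Run:
```python
from h import *
s=st(); im=optics.get_image("side"); tp=optics.get_image("top"); cv2.imwrite("pics/s3.png",im); cv2.imwrite("pics/t3.png",tp)
cv2.imwrite("pics/z5.png",cv2.resize(im[130:290,310:440],(520,640)[::1],interpolation=cv2.INTER_CUBIC)[:600])
th=.027; rx=np.array([np.cos(th),np.sin(th),0]); ry=np.array([-np.sin(th),np.cos(th),0])
mid=np.array([539.8,213.5,0]) # rollers mid
grip_dx=np.array([475.7,-92.4])-np.array([474.9,-92.2]); print("tcp minus mallet at grip",grip_dx)
home=mid+14.5*rx; print("home",home)
for off in(-60,-40): 
  p=home+off*rx; p[2]=s["position"][2]; print(off,p,rel(s["position"],yawof(s["ee_rot"]),p,th))
```

```text
5.25 [475.76 -92.34 282.55] yaw -2.726 z [ 0.  0. -1.] F [ 0.57  0.07 -2.26] T [-0.02  0.03  0.01] w 33.8 g 60.1 [ 0.14  0.09 -0.18 -0.   -1.29  0.27]
tcp minus mallet at grip [ 0.8 -0.2]
home [554.29 213.89   0.  ]
-60 [494.32 212.27 282.55] (array([-271.2 , -139.94,   -0.  ]), np.float64(2.7827414397778822))
-40 [514.31 212.81 282.55] (array([-263.62, -158.45,   -0.  ]), np.float64(2.7827414397778822))
```

View pics/z5.png

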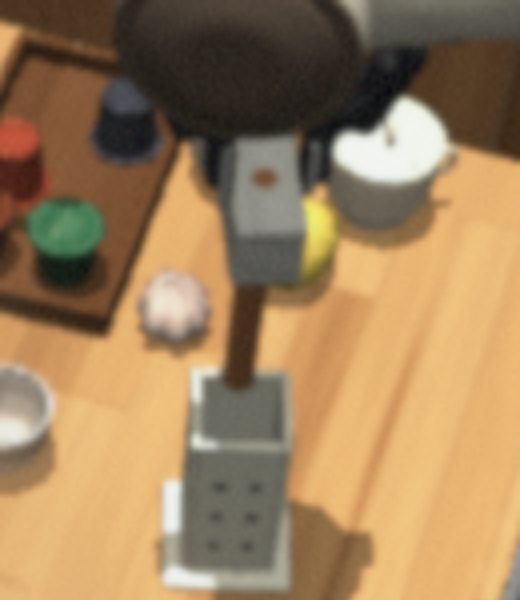

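Emit:
{"method": "step_arm", "body": {
  "motion": [
    {"dr": [0, 0, 0.4], "slide": [-25, -13, 0], "jaw": 20},
    {"dr": [0, 0, 0.9], "slide": [-70, -36, 0], "jaw": 20},
    {"dr": [0, 0, 1.5], "slide": [-120, -62, 0], "jaw": 20},
    {"dr": [0, 0, 2.1], "slide": [-170, -88, 0], "jaw": 20},
    {"dr": [0, 0, 2.6], "slide": [-220, -114, 0], "jaw": 20},
    {"dr": [0, 0, 2.78], "slide": [-255, -132, 0], "jaw": 20},
    {"dr": [0, 0, 2.78], "slide": [-271, -140, 0], "jaw": 20},
    {"dr": [0, 0, 2.78], "slide": [-271, -140, 0], "jaw": 20}
  ]
}}

```text
clock: 6.35
position: [493.4, 212.4, 279.7]
ee_rot: [0.717, -0.697, -0.0, 0.002]
contact_force: [-0.4, -1.0, -2.8]
gripper_width: 33.8
grasp_force: 60.1
```

Run:
```python
from h import *
s=st(); im=optics.get_image("side"); tp=optics.get_image("top"); cv2.imwrite("pics/s4.png",im); cv2.imwrite("pics/t4.png",tp)
def proj(n,p):
    K,V=CI[n]["camera_matrix"],CI[n]["view"]; q=V[:3,:3]@np.array(p)+V[:3,3]; q=K@(q*[1,-1,-1]); return q[:2]/q[2]
p=s["position"]; print(proj("side",p+[0,0,35.3]),proj("side",p+[0,0,-131]))
i3=cv2.imread("pics/s3.png"); d=cen(i3,(310+264/4,130+178/4),3,orange); print("dot at lift",d,plane("side",d,317.8))
cv2.imwrite("pics/z6.png",cv2.resize(im[200:360,220:380],(600,600),interpolation=cv2.INTER_CUBIC))
```

```text
6.35 [493.38 212.4  279.7 ] yaw -3.1126 z [-0. -0. -1.] F [-0.35 -1.04 -2.83] T [-0.04  0.01  0.03] w 33.8 g 60.1 [ 0.71  0.19 -0.07 -0.   -1.31 -0.68]
[309.96 299.27] [310.97 342.58]
dot at lift [375.82 174.18] [474.8  -92.72 317.8 ]
```

View pics/z6.png

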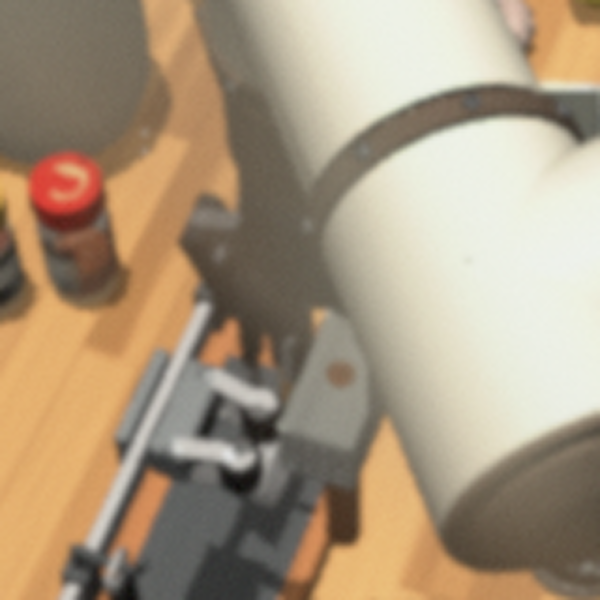

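The side view shows the held mallet at the standoff, its dot at px (310.7,299.5) and the handle's lower end near (311,343). The roller pins are at (284,320) and (289,307). Next I measure the offset from the mallet axis to the clip's middle.

```bash
cat >> h.py <<'E'
TH=.027; RX=np.array([np.cos(TH),np.sin(TH),0]); RY=np.array([-np.sin(TH),np.cos(TH),0])
def look(im,g,s):
    d=cen(im,g,3,orange); z=s["position"][2]+35.5; q=plane("side",d,z)
    print("dot",d,q,"minus tcp",q-s["position"]); return q
E
python3 - <<'E'
from h import *
s=arm.read_state(); im=cv2.imread("pics/s4.png")
q=look(im,(310.7,299.5),s)
A=plane("side",cen(im,(283.4,320.4),3,white),236);B=plane("side",cen(im,(288.8,306.8),3,white),236)
m=(A+B)/2; print(A,B,m,"rack-frame mallet rel to rollers",(q-m)@RX,(q-m)@RY, "tcp",(s["position"]-m)@RY)
# handle bottom: brown region columns
c=im[318:350,300:322].astype(int); 
for r in range(0,32,2): print(318+r," ".join(f"{v[2]:3d}" for v in c[r]))
E
```

```text
dot [310.34 299.45] [492.44 213.04 316.04] minus tcp [-1.14  1.96 35.5 ]
[540.74 230.62 236.  ] [541.59 196.99 236.  ] [541.16 213.8  236.  ] rack-frame mallet rel to rollers -48.728639041102525 0.551829671467838 tcp -1.4351342826634512
318  92  98 101 104 107 112 118 123 128 130 137 140 142 139 126 109 101 102 125 172 209 221
320  93  94  95  95  94  99 103  99 100 103 108 111 112 110 104  99 100 115 158 201 222 224
322  91  91  91  94  93  94  98  95  96  97  97  99  99  96  96  95 107 146 196 220 226 227
324  86  93  94  93  94  95  96  95  92  93  93  95  99  96  95 105 143 194 220 226 227 229
326  79  84  89  92  93  96  92  93  94  96 100  97  98  97  96 123 174 214 225 229 229 229
328  71  85  93  97  96  93  90  87  89  95  98  96  95  92  95 127 178 217 227 228 229 229
330  77  91  95  97 101 102  98  87  80  80  81  82  85  85  90 123 178 217 228 230 230 228
332  88  94  97 103 117 134 127 102  83  76  75  76  77  79  87 124 179 219 229 231 230 229
334  67  77  84 103 137 164 150 112  84  74  75  77  77  78  83 123 181 219 228 229 230 229
336  80  79  86 119 158 182 166 124  88  74  73  75  76  76  85 121 181 220 229 230 230 232
338  96 106 134 174 198 200 176 129  87  75  72  75  75  76  83 123 179 219 229 230 232 232
340 103 123 163 193 208 202 171 121  84  75  75  73  72  73  82 120 179 218 228 231 232 232
342 121 162 193 209 212 206 174 128  87  72  71  72  74  74  87 132 189 222 230 231 234 233
344 149 184 205 210 211 197 166 127 101 100 101  97  99 108 140 186 221 230 232 234 232 232
346 180 200 209 212 201 174 139 136 169 200 208 206 211 214 221 227 231 234 233 233 232 233
348 200 208 210 203 180 147 130 164 210 228 232 233 232 230 231 231 233 233 233 233 234 232
```

Emit:
{"method": "step_arm", "body": {
  "motion": [
    {"dr": [0, 0, 0], "slide": [0.3, 0, 8], "jaw": 20},
    {"dr": [0, 0, 0], "slide": [0.7, 0, 20], "jaw": 20},
    {"dr": [0, 0, 0], "slide": [0.7, 0, 30], "jaw": 20},
    {"dr": [0, 0, 0], "slide": [0.7, -3, 33], "jaw": 20},
    {"dr": [0, 0, 0], "slide": [0.7, -10, 33], "jaw": 20},
    {"dr": [0, 0, 0], "slide": [0.7, -18, 33], "jaw": 20},
    {"dr": [0, 0, 0], "slide": [0.7, -25, 33], "jaw": 20},
    {"dr": [0, 0, 0], "slide": [0.7, -28, 33], "jaw": 20}
  ]
}}

```text
clock: 7.45
position: [522.6, 212.2, 248.2]
ee_rot: [0.717, -0.697, 0.0, -0.0]
contact_force: [-0.3, 0.5, -3.0]
gripper_width: 33.6
grasp_force: 60.1
```

Run:
```python
from h import *
s=st(); im=optics.get_image("side"); cv2.imwrite("pics/s5.png",im)
def proj(n,p):
    K,V=CI[n]["camera_matrix"],CI[n]["view"]; q=V[:3,:3]@np.array(p)+V[:3,3]; q=K@(q*[1,-1,-1]); return q[:2]/q[2]
g=proj("side",s["position"]+[-1,0.8,35.5]); print(g); q=look(im,g,s)
m=np.array([539.8,213.5,0]); print("rack",(q-m)@RX,(q-m)@RY,"tcp",(s["position"]-m)@RX,(s["position"]-m)@RY)
```

```text
7.45 [522.59 212.2  248.16] yaw -3.1144 z [ 0.  0. -1.] F [-0.27  0.46 -2.97] T [-0.02 -0.02  0.01] w 33.6 g 60.1 [ 0.67  0.25 -0.07  0.   -1.25 -0.65]
[294.79 303.5 ]
dot [nan nan] [nan nan nan] minus tcp [nan nan nan]
rack nan nan tcp -17.24021256946194 -0.8370073295985339h.py:18: RuntimeWarning: invalid value encountered in divide
  return np.array([(w*xx).sum(),(w*yy).sum()])/w.sum()
```

Emit:
{"method": "step_arm", "body": {
  "motion": [
    {"dr": [0, 0, 0], "slide": [0, -1, 0], "jaw": 20},
    {"dr": [0, 0, 0], "slide": [0, -2, 0], "jaw": 20},
    {"dr": [0, 0, 0], "slide": [0, -3, 0], "jaw": 20},
    {"dr": [0, 0, 0], "slide": [0, -4, 0], "jaw": 20},
    {"dr": [0, 0, 0], "slide": [0, -5, 0], "jaw": 20},
    {"dr": [0, 0, 0], "slide": [0, -5, 0], "jaw": 20},
    {"dr": [0, 0, 0], "slide": [0, -5, 0], "jaw": 20},
    {"dr": [0, 0, 0], "slide": [0, -5, 0], "jaw": 20}
  ]
}}

```text
clock: 8.5
position: [526.7, 212.4, 248.2]
ee_rot: [0.717, -0.697, -0.0, 0.0]
contact_force: [-1.8, 1.6, -0.8]
gripper_width: 33.7
grasp_force: 60.2
```

```bash
python3 -c "
from h import *; st()"
```

```text
8.5 [526.71 212.43 248.2 ] yaw -3.1139 z [-0.  0. -1.] F [-1.81  1.62 -0.82] T [ 0.58  0.81 -0.02] w 33.7 g 60.2 [ 0.67  0.26 -0.06 -0.   -1.25 -0.64]
```

Emit:
{"method": "step_arm", "body": {
  "motion": [
    {"dr": [0, 0, 0], "slide": [-0.3, 0, 0], "jaw": 20},
    {"dr": [0, 0, 0], "slide": [-0.6, 0, 0], "jaw": 20},
    {"dr": [0, 0, 0], "slide": [-1, 0, 0], "jaw": 20},
    {"dr": [0, 0, 0], "slide": [-1, -0.5, 0], "jaw": 20},
    {"dr": [0, 0, 0], "slide": [-1, -1, 0], "jaw": 20},
    {"dr": [0, 0, 0], "slide": [-1, -1, 0], "jaw": 20},
    {"dr": [0, 0, 0], "slide": [-1, -1, 0], "jaw": 20},
    {"dr": [0, 0, 0], "slide": [-1, -1, 0], "jaw": 20}
  ]
}}

```text
clock: 9.5
position: [527.1, 212.9, 248.0]
ee_rot: [0.717, -0.697, -0.0, 0.001]
contact_force: [-4.9, 0.2, 0.2]
gripper_width: 33.5
grasp_force: 60.4
```

```bash
python3 -c "
from h import *; st()"
```

```text
9.5 [527.06 212.9  248.04] yaw -3.1142 z [-0. -0. -1.] F [-4.91  0.22  0.18] T [0.2  1.72 0.  ] w 33.5 g 60.4 [ 0.67  0.26 -0.06 -0.   -1.25 -0.64]
```

Emit:
{"method": "step_arm", "body": {
  "motion": [
    {"dr": [0, 0, 0], "slide": [-0.2, -0.4, 0], "jaw": 20},
    {"dr": [0, 0, 0], "slide": [-0.2, -0.8, 0], "jaw": 20},
    {"dr": [0, 0, 0], "slide": [-0.2, -1.2, 0], "jaw": 20},
    {"dr": [0, 0, 0], "slide": [-0.2, -1.6, 0], "jaw": 20},
    {"dr": [0, 0, 0], "slide": [-0.2, -2, 0], "jaw": 20},
    {"dr": [0, 0, 0], "slide": [-0.2, -2.5, 0], "jaw": 20},
    {"dr": [0, 0, 0], "slide": [-0.2, -3, 0], "jaw": 20},
    {"dr": [0, 0, 0], "slide": [-0.2, -3, 0], "jaw": 20}
  ]
}}

```text
clock: 10.5
position: [528.4, 212.7, 247.9]
ee_rot: [0.717, -0.697, -0.001, 0.003]
contact_force: [-9.4, -0.0, 2.7]
gripper_width: 33.9
grasp_force: 60.7
```

```bash
python3 -c "
from h import *; st()"
```

```text
10.5 [528.37 212.66 247.89] yaw -3.1142 z [-0.01 -0.   -1.  ] F [-9.42 -0.02  2.73] T [0.12 3.14 0.02] w 33.9 g 60.7 [ 0.67  0.27 -0.05 -0.   -1.26 -0.64]
```

Emit:
{"method": "step_arm", "body": {
  "motion": [
    {"dr": [0, 0, 0], "slide": [0, -0.4, 0], "jaw": 20},
    {"dr": [0, 0, 0], "slide": [0, -0.8, 0], "jaw": 20},
    {"dr": [0, 0, 0], "slide": [0, -1.2, 0], "jaw": 20},
    {"dr": [0, 0, 0], "slide": [0, -1.6, 0], "jaw": 20},
    {"dr": [0, 0, 0], "slide": [0, -2, 0], "jaw": 20},
    {"dr": [0, 0, 0], "slide": [0, -2.5, 0], "jaw": 20},
    {"dr": [0, 0, 0], "slide": [0, -3, 0], "jaw": 20},
    {"dr": [0, 0, 0], "slide": [0, -3, 0], "jaw": 20}
  ]
}}

```text
clock: 11.5
position: [531.8, 212.8, 247.9]
ee_rot: [0.717, -0.697, -0.001, 0.002]
contact_force: [-8.5, 1.2, 1.6]
gripper_width: 34.1
grasp_force: 60.6
```

```bash
python3 -c "
from h import *; st()"
```

```text
11.5 [531.81 212.85 247.87] yaw -3.1142 z [-0. -0. -1.] F [-8.54  1.16  1.55] T [0.12 2.75 0.01] w 34.1 g 60.6 [ 0.66  0.27 -0.04 -0.   -1.26 -0.63]
```

Emit:
{"method": "step_arm", "body": {
  "motion": [
    {"dr": [0, 0, 0], "slide": [0, -1, 0], "jaw": 20},
    {"dr": [0, 0, 0], "slide": [0, -2, 0], "jaw": 20},
    {"dr": [0, 0, 0], "slide": [0, -3, 0], "jaw": 20},
    {"dr": [0, 0, 0], "slide": [0, -4, 0], "jaw": 20},
    {"dr": [0, 0, 0], "slide": [0, -5, 0], "jaw": 20},
    {"dr": [0, 0, 0], "slide": [0, -6, 0], "jaw": 20},
    {"dr": [0, 0, 0], "slide": [0, -7, 0], "jaw": 20},
    {"dr": [0, 0, 0], "slide": [0, -8, 0], "jaw": 20}
  ]
}}

```text
clock: 12.5
position: [542.9, 214.0, 248.2]
ee_rot: [0.717, -0.697, 0.0, -0.001]
contact_force: [2.6, -1.8, -4.7]
gripper_width: 33.8
grasp_force: 60.1
```

```bash
python3 -c "
from h import *; st()"
```

```text
12.5 [542.92 214.03 248.23] yaw -3.1142 z [ 0.  0. -1.] F [ 2.56 -1.79 -4.65] T [-0.16 -0.83  0.03] w 33.8 g 60.1 [ 0.65  0.28 -0.02  0.   -1.26 -0.63]
```

Emit:
{"method": "step_arm", "body": {
  "motion": [
    {"dr": [0, 0, 0], "slide": [0, -1.5, 0], "jaw": 20},
    {"dr": [0, 0, 0], "slide": [0, -3, 0], "jaw": 20},
    {"dr": [0, 0, 0], "slide": [0, -4.5, 0], "jaw": 20},
    {"dr": [0, 0, 0], "slide": [0, -6, 0], "jaw": 20},
    {"dr": [0, 0, 0], "slide": [0, -7.5, 0], "jaw": 20},
    {"dr": [0, 0, 0], "slide": [0, -9, 0], "jaw": 20},
    {"dr": [0, 0, 0], "slide": [0, -10, 0], "jaw": 20},
    {"dr": [0, 0, 0], "slide": [0, -10, 0], "jaw": 20}
  ]
}}

```text
clock: 13.5
position: [553.2, 214.4, 248.4]
ee_rot: [0.717, -0.697, 0.001, -0.001]
contact_force: [5.1, -0.3, -4.8]
gripper_width: 33.8
grasp_force: 60.2
```

```bash
python3 -c "
from h import *; st()"
```

```text
13.5 [553.19 214.42 248.44] yaw -3.1142 z [ 0.  0. -1.] F [ 5.06 -0.26 -4.83] T [-0.24 -1.89  0.  ] w 33.8 g 60.2 [ 0.64  0.3  -0.    0.   -1.27 -0.62]
```

Snapped through: the rollers now pull it inward with 5 N. Next I push it to the back face and then down.

Emit:
{"method": "step_arm", "body": {
  "motion": [
    {"dr": [0, 0, 0], "slide": [0, -0.5, 0], "jaw": 20},
    {"dr": [0, 0, 0], "slide": [0, -1, 0], "jaw": 20},
    {"dr": [0, 0, 0], "slide": [0, -1.5, 0], "jaw": 20},
    {"dr": [0, 0, 0], "slide": [0, -2, 0], "jaw": 20},
    {"dr": [0, 0, 0], "slide": [0, -2.5, 0], "jaw": 20},
    {"dr": [0, 0, 0], "slide": [0, -2.5, 1], "jaw": 20},
    {"dr": [0, 0, 0], "slide": [0, -2.5, 2], "jaw": 20},
    {"dr": [0, 0, 0], "slide": [0, -2.5, 3], "jaw": 20}
  ]
}}

```text
clock: 14.5
position: [554.0, 214.1, 245.1]
ee_rot: [0.717, -0.697, -0.0, 0.0]
contact_force: [0.4, -0.5, -1.8]
gripper_width: 33.7
grasp_force: 60.6
```

```bash
python3 -c "
from h import *; st()"
```

```text
14.5 [554.   214.12 245.12] yaw -3.1141 z [-0. -0. -1.] F [ 0.42 -0.53 -1.85] T [-0.16 -0.3  -0.03] w 33.7 g 60.6 [ 0.64  0.31 -0.   -0.   -1.26 -0.61]
```

Emit:
{"method": "step_arm", "body": {
  "motion": [
    {"dr": [0, 0, 0], "slide": [0, 0, 0.5], "jaw": 20},
    {"dr": [0, 0, 0], "slide": [0, 0, 1], "jaw": 20},
    {"dr": [0, 0, 0], "slide": [0, 0, 1.5], "jaw": 20},
    {"dr": [0, 0, 0], "slide": [0, 0, 2], "jaw": 20},
    {"dr": [0, 0, 0], "slide": [0, 0, 2.5], "jaw": 20},
    {"dr": [0, 0, 0], "slide": [0, 0, 3], "jaw": 20},
    {"dr": [0, 0, 0], "slide": [0, 0, 3], "jaw": 20},
    {"dr": [0, 0, 0], "slide": [0, 0, 3], "jaw": 20}
  ]
}}

```text
clock: 15.5
position: [554.4, 214.2, 242.7]
ee_rot: [0.717, -0.697, 0.0, -0.0]
contact_force: [-0.7, 0.6, 1.9]
gripper_width: 33.4
grasp_force: 61.0
```

```bash
python3 -c "
from h import *; st()"
```

```text
15.5 [554.38 214.21 242.71] yaw -3.114 z [ 0.  0. -1.] F [-0.66  0.63  1.95] T [-0.1   0.51  0.02] w 33.4 g 61.0 [ 0.64  0.31 -0.01  0.   -1.26 -0.61]
```

Now at the expected height of 242.7. A bit more push will tell whether it is seated.

Emit:
{"method": "step_arm", "body": {
  "motion": [
    {"dr": [0, 0, 0], "slide": [0, 0, 0.5], "jaw": 20},
    {"dr": [0, 0, 0], "slide": [0, 0, 1], "jaw": 20},
    {"dr": [0, 0, 0], "slide": [0, 0, 1.5], "jaw": 20},
    {"dr": [0, 0, 0], "slide": [0, 0, 1.5], "jaw": 20},
    {"dr": [0, 0, 0], "slide": [0, 0, 1.5], "jaw": 20},
    {"dr": [0, 0, 0], "slide": [0, 0, 1.5], "jaw": 20},
    {"dr": [0, 0, 0], "slide": [0, 0, 1.5], "jaw": 20},
    {"dr": [0, 0, 0], "slide": [0, 0, 1.5], "jaw": 20}
  ]
}}

```text
clock: 16.5
position: [554.4, 214.2, 242.6]
ee_rot: [0.717, -0.697, 0.0, -0.001]
contact_force: [-4.4, -0.3, 7.4]
gripper_width: 34.1
grasp_force: 61.7
```

```bash
python3 -c "
from h import *; st()"
```

```text
16.5 [554.41 214.19 242.61] yaw -3.1137 z [ 0.  0. -1.] F [-4.38 -0.25  7.39] T [-0.13  1.36 -0.06] w 34.1 g 61.7 [ 0.64  0.31 -0.01  0.   -1.26 -0.61]
```

Emit:
{"method": "step_arm", "body": {
  "motion": [
    {"dr": [0, 0, 0], "slide": [0, 0.5, -1], "jaw": 20},
    {"dr": [0, 0, 0], "slide": [0, 1, -1.7], "jaw": 20},
    {"dr": [0, 0, 0], "slide": [0, 1, -1.7], "jaw": 34},
    {"dr": [0, 0, 0], "slide": [0, 1, -1.7], "jaw": 40},
    {"dr": [0, 0, 0], "slide": [0, 1, -1.7], "jaw": 50},
    {"dr": [0, 0, 0], "slide": [0, 1, -1.7], "jaw": 60},
    {"dr": [0, 0, 0], "slide": [0, 1, -1.7], "jaw": 60},
    {"dr": [0, 0, 0], "slide": [0, 1, -1.7], "jaw": 60}
  ]
}}

```text
clock: 17.5
position: [553.4, 214.2, 242.4]
ee_rot: [0.717, -0.697, -0.0, 0.0]
contact_force: [0.8, -1.0, 0.2]
gripper_width: 60.3
grasp_force: 0.0
```

```bash
python3 -c "
from h import *; st()"
```

```text
17.5 [553.35 214.18 242.35] yaw -3.1142 z [-0. -0. -1.] F [ 0.78 -0.96  0.21] T [ 0.   -0.01 -0.01] w 60.3 g 0.0 [ 0.64  0.31 -0.01 -0.   -1.26 -0.61]
```

Released with no load left. Straight up 110 mm, then back toward the base out of view.

Emit:
{"method": "step_arm", "body": {
  "motion": [
    {"dr": [0, 0, 0], "slide": [0, 0, -10], "jaw": 60},
    {"dr": [0, 0, 0], "slide": [0, 0, -30], "jaw": 60},
    {"dr": [0, 0, 0], "slide": [0, 0, -55], "jaw": 60},
    {"dr": [0, 0, 0], "slide": [0, 0, -80], "jaw": 60},
    {"dr": [0, 0, 0], "slide": [0, 30, -100], "jaw": 60},
    {"dr": [0, 0, 0], "slide": [0, 70, -100], "jaw": 60},
    {"dr": [0, 0, 0], "slide": [0, 110, -100], "jaw": 60},
    {"dr": [0, 0, 0], "slide": [0, 140, -100], "jaw": 60}
  ]
}}

```text
clock: 18.5
position: [412.2, 210.1, 343.6]
ee_rot: [0.717, -0.697, 0.0, -0.001]
contact_force: [0.8, 0.5, -0.2]
gripper_width: 59.9
grasp_force: 0.0
```

Run:
```python
from h import *
st(); im=optics.get_image("side"); tp=optics.get_image("top"); cv2.imwrite("pics/s9.png",im); cv2.imwrite("pics/t9.png",tp)
a=cv2.resize(im[220:370,200:340],(396,424),interpolation=cv2.INTER_CUBIC); b=cv2.resize(tp[200:307,190:290],(396,424),interpolation=cv2.INTER_CUBIC)
cv2.imwrite("pics/z9.png",np.hstack([a,b]))
```

```text
18.5 [412.24 210.09 343.63] yaw -3.1139 z [ 0.  0. -1.] F [ 0.83  0.52 -0.23] T [ 0.01 -0.    0.03] w 59.9 g 0.0 [ 0.82  0.03 -0.1   0.   -1.44 -0.8 ]
```

View pics/z9.png

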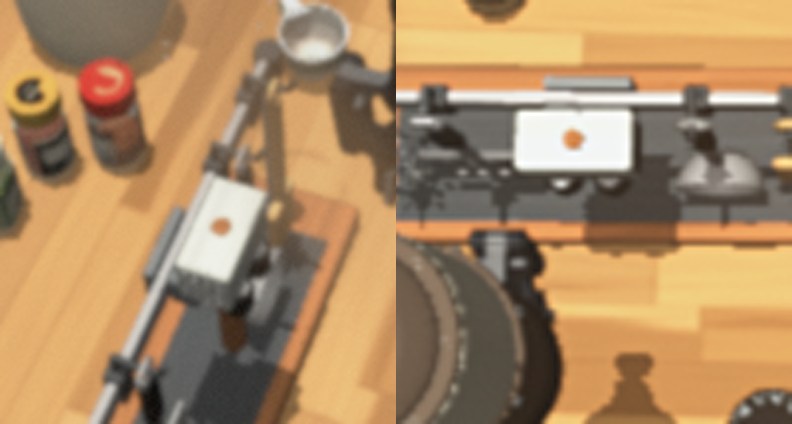

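The mallet sits behind the rollers with its head parallel to the rail; the dot is at side px ~(278.5,300) and top px ~(234.5,235). A last check on its height and position before handing in.

Run:
```python
from h import *
im=cv2.imread("pics/s9.png");t=cv2.imread("pics/t9.png")
ds=cen(im,(200+222/2.83,220+227/2.83),3,orange);dt=cen(t,(190+177/3.96,200+139/3.96),3,orange); print(tri(dt,ds))
m=cv2.connectedComponents((t[220:250,210:260].min(2)>195).astype(np.uint8))[1]; k=m[231-220,228-210]
print(cv2.minAreaRect(np.argwhere(m==k)[:,::-1].astype(np.float32)))
# handle base vs top in side: handle pixels
a=cv2.imread("pics/side0.png"); d=cv2.absdiff(a,im)[205:290,340:400].max(2); print("pot region change px",(d>60).sum())
```

```text
(array([553.44, 214.24, 278.92]), np.float64(0.32489866950627644))
((24.0, 15.0), (14.0, 28.0), 90.0)
pot region change px 4470
```

```bash
python3 -c "
from bench import arm; print(arm.job_done())"
```

```text
the job is handed in; nothing more can be done
None
```

The mallet is hanging in the roller clip, snapped in behind both rollers with its head down on the clip and in line with the rail; the job was handed in at about 18.6 s, and the rack never read more than about 10 N of push.

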